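# Roll a core plug into the ultrasonic test cradle and close the probes on it

### The arm

A 7-joint arm with a two-finger parallel gripper is mounted at the origin on the work surface; the furniture and walls round the work are solid. World frame = base frame: x ahead of the robot, y to its left, z up, the work surface at z = 0. Lengths are in m, angles in rad, forces in N, time in s.
With the tool pointing down it reaches from about 0.425 to 0.875 m from the base axis. Payload 8.4 kg.
Tool frame: the origin (TCP) lies at the very end of the fingers, on their centre line; the grasp point (between the pads) lies 19 mm behind it (manip.hold_point_z is the distance from the TCP to the grasp point, in m); y points along the fingers, x is the direction in which the jaws open and shut, and the axes are right-handed (so a half turn about y gives the same grasp; the last joint's range is limited). The gripper opens to 85 mm and grips with 20 to 120 N. Pads are 22 mm wide; open, the fingers measure 114 mm over their backs; the gripper's body (76 mm by 85 mm) begins 54 mm behind the grasp point. The pads swing forward as they close: fully open they stand 13 mm farther back than shut.
Start: joints at [-1.365, 0.333, 0.04, 1.465, -0.013, 1.343, -0.059], TCP at [0.195, 0.62, 0.231] pointing down, gripper open.
Joint ranges: [-2.58, 2.58], [-0.38, 2.09], [-1.3, 1.39], [0.25, 2.4], [-1.5, 4.64], [0.08, 2.09], [-2.65, 2.65]. Speed limits (rad/s): [2.22, 2.22, 2.79, 2.79, 3.14, 3.14, 3.14].

### API

Orientations are given as a 3x3 rotation matrix whose columns are the frame's x, y, z axes.
In Python, from bench import manip, viewer gives the robot as it stands.
- The arm moves only by the tool jog_arm, never from a script. Its argument "plan" is one flat list of numbers, 7 for each row, row after row: the shift along the tool's x, y, z in units of 0.05 m (1.0 is 0.05 m), then the turn, a rotation vector about the tool's x, y, z in units of 180 degrees (1.0 is 180 degrees), then the gripper's target within -1 to 1 (fully open at 1, half-way at 0, shut at -1). A call has 1 to 12 rows; each row shifts and turns the commanded pose from where the row before left it, along the tool's axes as they then stand; what a row does not reach is not made up. A row lasts 1/10 s, in which the tool goes at most 50 mm and 8.59 degrees, less where a joint would pass 70% of its speed; a pose out of reach is approached as far as the arm can. A call with a number of a shift or a turn outside -1 to 1 is refused whole. A call with a gripper value outside its range is refused whole. The fingers move at their own pace and stop on an object; "squeeze" is the grip in N (left out, the last holds). Time passes only in rows, so rows that do not move let the fingers close. It gives the time, the measured TCP pose, the force and the opening at its end, in the units of the state.
- manip.sense(): the state, without advancing time (a new reading comes with each control period).
- viewer.grab_frame(name): name is "scene" or "top" or "wrist"; returns the picture (384x512x3 uint8, red, green, blue); there is no depth.
- viewer.camera_params(name): a dict with "camera_matrix" (3x3 intrinsics, pixels), "D" ([k1, k2, p1, p2, k3] as OpenCV has them; the pictures are not rectified), "cam_to_world" (4x4, takes a point from camera to world coordinates). Camera axes: x right, y down, z forward; pixel columns grow to the right and rows downward; lengths in m; the calibration is good to about 2 mm. A picture is of the moment at which its call begins: read the wrist's pose just before it. camera_params takes no time and is no camera call; for the wrist camera it gives the pose at the moment of the call.
- manip.sign_off(): hands the job in, once; it reports no verdict.
The state is a dict: "time_s": time; "joints": joint angles; "qvel": joint speeds; "joint_torque": joint torques, N m; "tcp_pos": TCP position; "tcp_rot": TCP orientation; "force": force on the tool from outside, world axes, zero at the start; "wrist_torque": the same for the moment, N m; "gripper_width": finger opening in m.
Only numpy, scipy, OpenCV 4.12 (cv2) and the standard library are available. Lean on these libraries where they do the work, as an engineer would, in place of code of your own. Each camera call takes 0.05 s, during which the arm holds its last target. There are 200 camera calls.

### The job

Load the sandstone core plug into the ultrasonic test cradle; the stone is crumbly, so handle it gently and do not grip or lift it. Push it by its side with the fingertips so that it rolls over the bench and up the ramp, drops into the V-groove between the two probes, and lies there freed from your fingers. Then push the sliding probe's carriage along its rail from behind until it has slid the core against the fixed probe and about half of the sprung probe's bright shaft has gone into its housing; leave it so, and disturb nothing else.

Things in the scene. Friction and masses are not known exactly. Their poses are not given: they have to be found in the camera images.
- core_plug: Sandstone core plug: tan banded cylinder, diameter 38, length 100, about 0.26 kg, a red line along its side; loose; rolls very easily, friction about 0.4. Starts lying on the bench before the ramp, line on top, up to 0.2 rad off the groove, abreast of the opening. Origin at its centre, on the axis, 19 above the bench; its own y is the cylinder's axis, its x and z turn as it rolls.
- cradle: Metal test cradle, fixed. Origin on the bench under the groove's line; x level across the groove, from ramp to back fence (away from the robot), y along the groove, z up. Ramp and groove run from y = -82 to +78. The fence behind (x = 26 to 38, y = -156 to +120) is 26 high, with the carriage's rail on it up to 32. A core can roll in with its centre between about y = -25 and +24.
- groove (a point): Where the centre of a seated core lies: on the groove's line at the cradle's x = 0, y = 0, 23.9 above the bench. The groove is a 120 degree V, both faces at 30 degrees, its bottom line 2 above the bench, and the core can lie anywhere along it.
- crest (a point): Middle of the crest between ramp and groove: cradle x = -12, y = 0, 8.9 above the bench. The plain ramp rises to it from the bench at x = -52 (12.6 degrees); beyond it the groove's front face falls.
- fixed_face (a point): Centre of the fixed probe's flat face (radius 13, looking along the cradle's -y) at cradle x = 0, y = +80, 23.9 above the bench. Its steel body and clamp post reach on to y = 130 and 43 high. A core that is home against it has its centre at cradle y = +30.
- carriage (a joint): Travel of the sliding probe's carriage along the cradle's +y in m, 0 to 0.100; starts at 0 to 0.012; stays where it is left (friction about 7 N). The sprung probe's free face is at cradle y = -100 mm + travel; with the core home it meets the core at travel 0.080, so that travel 0.086 presses the probe in by 6 mm.
- push_face (a point): Centre of the carriage's black round rear flange (radius 18, flat, looking along the cradle's -y, 23.9 above the bench), at cradle x = 0, y = -150 mm + travel; push it toward +y. A steel housing of radius 15 runs 34 forward from it, and a block (x = 0 to 45, up to 47 above the bench) joins it to the rail.
- probe (a joint): How far the sprung probe is pressed into its housing on the carriage, in m: 0 = free, with 12 mm of bright brass-coloured shaft (radius 9) showing between housing and dark pad (radius 13); 0.012 = bottomed. Spring: about 1.6 N to start, 4 N at 6 mm.
- grey_core: Bystander: grey limestone core plug, diameter 38, height 70, standing loose on the bench; origin at the centre of its underside.
- oil_bottle: Bystander: brown glass dropper bottle of couplant oil with a red teat, 29 wide, 92 high, standing loose; origin at the centre of its underside.
- petri: Bystander: clear flat round dish, diameter 62, 14 high, loose; origin at the centre of its underside.
- marker: Bystander: white marker pen with a dark cap, 130 long, 15 high, lying loose along its own y; origin at its underside.
There are look-alikes about, which are no part of the job. Leave any blue look-alike of the core_plug alone.

How it is judged:
By the outcome, as a careful person would: the job done as asked, in the order asked, and still so for the second after the job is handed in, with the robot touching nothing.
It also fails if it takes over 48 s, if anything falls off the work surface, if the arm or the gripper's body presses on something with over 40 N, if the wrist force passes 120 N, or if a joint passes its speed limit or range.

## Working session

There is one attempt and no reset: what is moved stays moved. The work goes in short steps, Python scripts to look and compute and a tool call to move; the robot and the scene stay as the last step left them, time stands still between calls to the robot, and variables do not carry over. Pictures are saved under pics/ and viewed, about 8 in all and at most 12, crops included, and the job is handed in when it is done.

Besides the shell and the picture viewer there is one more tool, called after "Emit:" in YAML: its name, and indented under it one key for each argument. jog_arm: Moves the arm, as the interface text tells. Its arguments: {"type":"object","properties":{"plan":{"type":"array"},"squeeze":{"type":"number"}},"required":["plan"]}

```bash
mkdir -p pics; ls
python3 - <<'E'
from bench import manip, viewer
import cv2,numpy as np
s=manip.sense();print(s['time_s'],s['tcp_pos'],np.round(s['tcp_rot'],3).tolist(),s['gripper_width'])
for n in("top","scene"):
    p=viewer.camera_params(n);print(n,np.round(p['camera_matrix'],1).tolist(),p['D'],np.round(p['cam_to_world'],3).tolist())
    im=viewer.grab_frame(n);np.save(f'pics/{n}0.npy',im)
    im=cv2.resize(im[:,:,::-1],(800,600),interpolation=cv2.INTER_CUBIC)
    cv2.imwrite(f'pics/{n}0.png',im)
E
```

```text
pics
0.0 [0.19493867 0.61960644 0.23042814] [[0.3, -0.0, -0.954], [0.954, -0.002, 0.3], [-0.002, -1.0, -0.0]] 0.08540612618163039
top [[475.6, 0.0, 257.1], [0.0, 475.6, 192.0], [0.0, 0.0, 1.0]] [-0.17705609  0.          0.          0.          0.        ] [[-0.001, -0.987, 0.158, 0.327], [-1.0, -0.003, -0.025, -0.161], [0.025, -0.158, -0.987, 1.193], [0.0, 0.0, 0.0, 1.0]]
scene [[444.0, 0.0, 257.1], [0.0, 444.0, 191.3], [0.0, 0.0, 1.0]] [-0.0237003  0.         0.         0.         0.       ] [[-0.758, -0.287, 0.586, -0.28], [-0.652, 0.359, -0.668, 0.713], [-0.019, -0.888, -0.459, 0.692], [0.0, 0.0, 0.0, 1.0]]
```

View pics/top0.png

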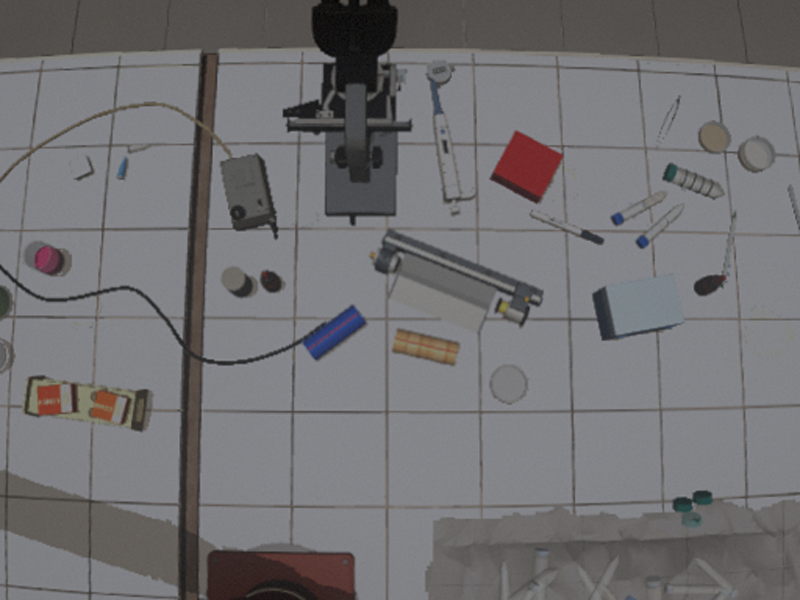

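View pics/scene0.png

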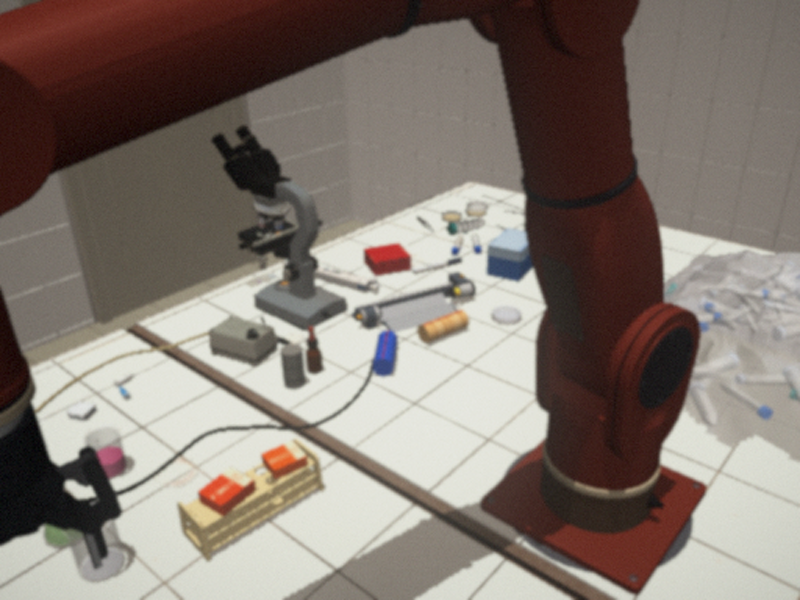

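Both views show the tan core at about (427,347) in the top image, in front of the ramp. The fixed probe is left (385,258) and the sliding carriage right (510,305). Next: zoom in and measure.

```bash
cat > h.py <<'E'
from bench import manip, viewer
import cv2,numpy as np
def cam(n):
    p=viewer.camera_params(n);return np.array(p['camera_matrix']),np.array(p['D']),np.array(p['cam_to_world'])
def world(c,uv,z):
    K,D,T=c
    q=cv2.undistortPoints(np.array(uv,float).reshape(-1,1,2),K,D).reshape(-1,2)
    d=np.c_[q,np.ones(len(q))]@T[:3,:3].T
    return T[:3,3]+d*((np.broadcast_to(z,len(q))-T[2,3])/d[:,2])[:,None]
def proj(c,P):
    K,D,T=c;R=T[:3,:3].T
    return cv2.projectPoints(np.array(P,float).reshape(-1,1,3),cv2.Rodrigues(R)[0],-R@T[:3,3],K,D)[0].reshape(-1,2)
def crop(im,x0,y0,w,h,f,name):
    cv2.imwrite(name,cv2.resize(np.ascontiguousarray(im[y0:y0+h,x0:x0+w,::-1]),None,fx=f,fy=f,interpolation=cv2.INTER_CUBIC))
E
python3 - <<'E'
from h import *
im=np.load('pics/top0.npy');im=np.clip(im.astype(float)*1.5,0,255).astype(np.uint8)
crop(im,225,140,130,97,6,'pics/c1.png')
E
```

```text
(no output)
```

View pics/c1.png

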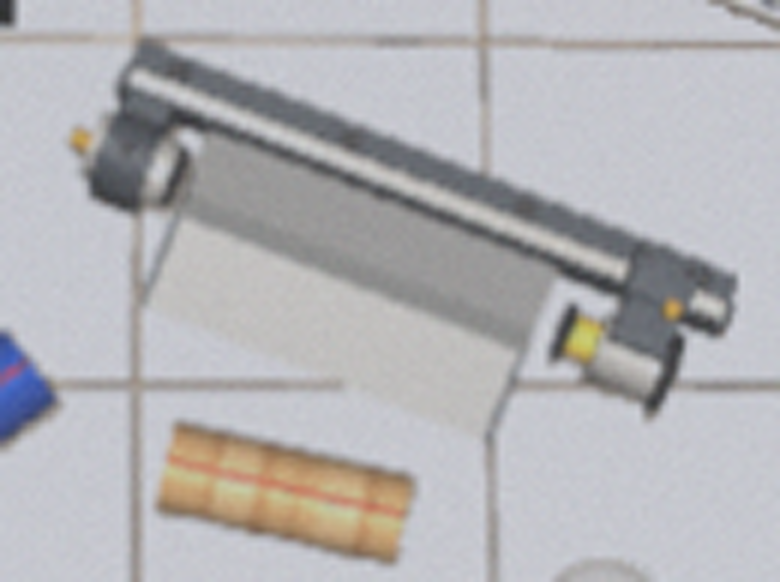

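```bash
cat > fit.py <<'E'
from h import *
from scipy.optimize import least_squares
c=cam('top')
px=lambda a:(np.array(a,float)+.5)/6-.5+[225,140]
M=np.array([[-52,78,0],[-52,-82,0],[-12,78,8.9],[-12,-82,8.9],[38,120,26],[38,-156,26]])/1e3
I=px([[143,303],[487,437],[187,212],[520,348],[148,40],[737,272]])
def tw(p,M):
    R=np.array([[np.cos(p[2]),-np.sin(p[2]),0],[np.sin(p[2]),np.cos(p[2]),0],[0,0,1]]);return np.array(M)@R.T+[p[0],p[1],0]
r=least_squares(lambda p:(proj(c,tw(p,M))-I).ravel(),[.5,-.2,-.3],loss='soft_l1')
p=r.x;print('cradle',p,np.round(r.fun.reshape(-1,2),2).tolist())
e=world(c,px([[172,458],[405,513]]),.038);print('core ends',e.round(4),'len',np.linalg.norm(e[0]-e[1]))
inv=lambda P:(np.array(P)-[p[0],p[1],0])@np.array([[np.cos(p[2]),-np.sin(p[2]),0],[np.sin(p[2]),np.cos(p[2]),0],[0,0,1]])
print('core in cradle',inv(e).round(4),inv(e).mean(0))
# housing top line z=.0389 ; flange top edge z=.0419, pad top .0369
for n,u,z in(('flange top',[683,338],.0419),('flange bottom',[652,412],.010),('pad mid',[562,333],.0239)):
    print(n,inv(world(c,px([u]),z)).round(4))
b=world(c,[[235*.64,282*.64],[271*.64,281*.64],[508*.64,384*.64],[334*.64,333*.64]],[.035,.03,.007,.019]);print('grey,oil,petri,blue',b.round(3),inv(b).round(3))
E
python3 fit.py
```

```text
cradle [ 0.54492515 -0.26099597 -0.38717932] [[-0.19, -1.45], [0.88, -0.1], [-1.52, -1.23], [1.51, -0.22], [-2.81, 1.95], [0.55, 4.31]]
core ends [[ 0.4524 -0.1812  0.038 ]
 [ 0.43   -0.2761  0.038 ]] len 0.0974489548328752
core in cradle [[-0.1158  0.0389  0.038 ]
 [-0.1007 -0.0574  0.038 ]] [-0.108261   -0.00921417  0.038     ]
flange top [[ 0.0093 -0.1374  0.0419]]
flange bottom [[-0.0183 -0.1403  0.01  ]]
pad mid [[-0.0042 -0.0916  0.0239]]
grey,oil,petri,blue [[ 0.54   0.074  0.035]
 [ 0.543  0.017  0.03 ]
 [ 0.381 -0.362  0.007]
 [ 0.461 -0.084  0.019]] [[-0.131  0.309  0.035]
 [-0.107  0.257  0.03 ]
 [-0.114 -0.155  0.007]
 [-0.145  0.133  0.019]]
```

Emit:
jog_arm:
  plan: [-0.5,0,-0.7,0,0,0,0.2,-0.5,0,-0.7,0,0,0,0.2,-0.5,0,-0.7,0,0,0,0.2,-0.5,0,-0.7,0,0,0,0.2,-0.5,0,-0.7,0,0,0,0.2,-0.5,0,-0.7,0,0,0,0.2,-0.5,0,-0.7,0,0,0,0.2,-0.5,0,-0.7,0,0,0,0.2,-0.5,0,-0.7,0,0,0,0.2,-0.5,0,-0.7,0,0,0,0.2,-0.5,0,-0.7,0,0,0,0.2,-0.5,0,-0.7,0,0,0,0.2]

```text
time_s: 1.3
tcp_pos: [0.5063, 0.2062, 0.2312]
tcp_rot: [[0.3, -0.0, -0.954], [0.954, -0.0, 0.3], [-0.0, -1.0, 0.0]]
force: [-0.2, 0.9, 0.3]
gripper_width: 0.0515
```

Emit:
jog_arm:
  plan: [-0.84,0,-0.05,0,0,0,0.2,-0.84,0,-0.05,0,0,0,0.2,-0.84,0,-0.05,0,0,0,0.2,-0.84,0,-0.05,0,0,0,0.2,-0.84,0,-0.05,0,0,0,0.2,-0.84,0,-0.05,0,0,0,0.2,-0.84,0,-0.05,0,0,0,0.2,-0.84,0,-0.05,0,0,0,0.2,-0.84,0,-0.05,0,0,0,0.2,-0.84,0,-0.05,0,-0.022,0,0.2,0,0,0,0,0,0,0.2,0,0,0,0,0,0,0.2]

```text
time_s: 2.5
tcp_pos: [0.4031, -0.2008, 0.2312]
tcp_rot: [[0.236, -0.0, -0.972], [0.972, 0.001, 0.236], [0.001, -1.0, 0.0]]
force: [-0.4, -0.2, -1.0]
gripper_width: 0.0511
```

Run:
```python
from h import *
s=manip.sense();print(s['time_s'],s['tcp_pos'],np.round(s['tcp_rot'],3).tolist(),s['gripper_width'])
p=viewer.camera_params('wrist');np.savez('pics/w1.npz',**{k:np.array(v) for k,v in p.items()})
print(np.round(p['cam_to_world'],3).tolist())
im=viewer.grab_frame('wrist');np.save('pics/w1.npy',im)
crop(np.clip(im*1.3,0,255).astype(np.uint8),0,0,512,384,1.5625,'pics/w1.png')
```

```text
2.5 [ 0.40306271 -0.20081874  0.23123317] [[0.236, -0.0, -0.972], [0.972, 0.001, 0.236], [0.001, -1.0, 0.0]] 0.05114984247885942
[[0.236, 0.928, 0.287, 0.331], [0.972, -0.226, -0.069, -0.184], [0.001, 0.296, -0.955, 0.374], [0.0, 0.0, 0.0, 1.0]]
```

View pics/w1.png

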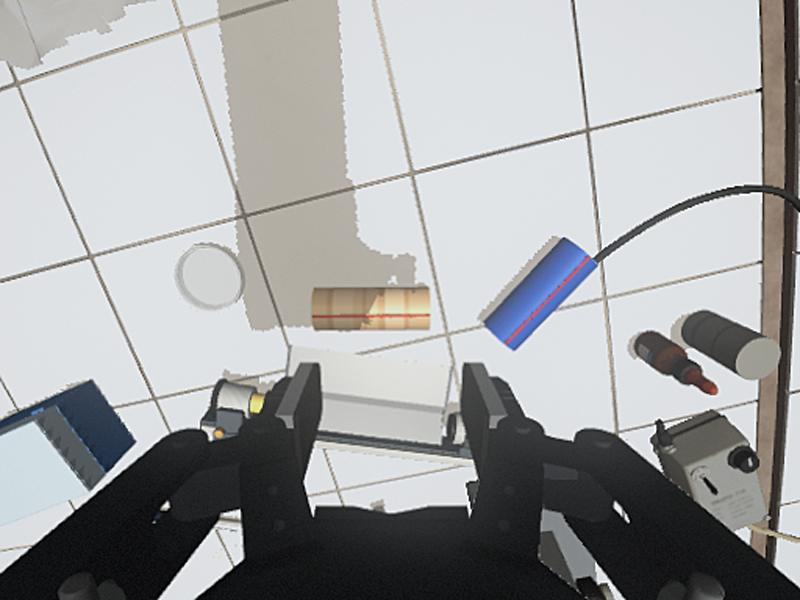

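The wrist view shows the core axis parallel to the jaw axis (red line (312,316)–(430,316)). The ramp foot is at (288,346) and the right foot corner near (450,363). Refining the fit with these.

```bash
cat > fit2.py <<'E'
from fit import *
w=np.load('pics/w1.npz');cw=(w['camera_matrix'],w['D'],w['cam_to_world'])
pw=lambda a:(np.array(a,float)+.5)/1.5625-.5
e2=world(cw,pw([[430,316],[312,316]]),.038);print('core ends wrist',e2.round(4),np.linalg.norm(e2[0]-e2[1]))
f=world(cw,pw([[288,346],[450,363]]),0);d=f[1]-f[0];print('foot',f.round(4),np.linalg.norm(d),'yaw',np.arctan2(d[0],-d[1])*-1)
# joint fit: top ramp corners + wrist foot-left corner, foot line; fence end yaw
def res(p):
    a=(proj(c,tw(p,M[:4]))-I[:4]).ravel()
    b=(proj(cw,tw(p,M[1:2]))-pw([288,346])).ravel()
    q=proj(c,tw(p,M[4:]));dq=q[1]-q[0];di=I[5]-I[4]
    return np.r_[a,b*.6,(dq[1]/dq[0]-di[1]/di[0])*240/2]
p=least_squares(res,p).x;print('p',p,res(p).round(2))
inv=lambda P:(np.array(P)-[p[0],p[1],0])@np.array([[np.cos(p[2]),-np.sin(p[2]),0],[np.sin(p[2]),np.cos(p[2]),0],[0,0,1]])
print('core in cradle top/wrist',inv(e).mean(0),inv(e2).mean(0),inv(e2).round(4).tolist())
for n,u,z in(('flange top',[683,338],.0419),('flange bottom',[652,412],.010),('pad mid',[562,333],.0239)):
    print(n,inv(world(c,px([u]),z)).round(4))
E
python3 fit2.py|tail -12
```

```text
[-0.107  0.257  0.03 ]
 [-0.114 -0.155  0.007]
 [-0.145  0.133  0.019]]
core ends wrist [[ 0.4532 -0.1795  0.038 ]
 [ 0.4299 -0.2756  0.038 ]] 0.09893253525772687
foot [[ 0.4647 -0.3171  0.    ]
 [ 0.5187 -0.1702  0.    ]] 0.1565390132912088 yaw -2.7890676635962897
p [ 0.54315881 -0.26027229 -0.37898008] [-0.41 -0.47  0.86  0.41 -1.86 -0.31  1.37  0.25 -0.06 -0.06  0.12]
core in cradle top/wrist [-0.10642416 -0.00834504  0.038     ] [-0.10651186 -0.00716377  0.038     ] [[-0.1134, 0.0418, 0.038], [-0.0996, -0.0561, 0.038]]
flange top [[ 0.0101 -0.1375  0.0419]]
flange bottom [[-0.0176 -0.1402  0.01  ]]
pad mid [[-0.0031 -0.0915  0.0239]]
```

Emit:
jog_arm:
  plan: [-0.34,0,0.2,0,0,0,0.2,0,0.8,0,0,0,0,0.2,0,0.8,0,0,0,0,0.2,0,0.8,0,0,0,0,0.2,0,0.8,0,0,0,0,0.2,0,0.7,0,0,0,0,0.2,0,0.3,0,0,0,0,0.2,0,0.2,0,0,0,0,0.2,0,0,0,0,0,0,0.2,0,0,0,0,0,0,0.2]

```text
time_s: 3.55
tcp_pos: [0.3902, -0.2146, 0.012]
tcp_rot: [[0.233, 0.001, -0.972], [0.972, -0.0, 0.233], [0.0, -1.0, -0.001]]
force: [-0.2, 0.1, 0.1]
gripper_width: 0.051
```

Run:
```python
from h import *
s=manip.sense();print(s['time_s'],s['tcp_pos'],np.round(s['tcp_rot'],3).tolist(),s['gripper_width'])
p=viewer.camera_params('wrist');np.savez('pics/w2.npz',**{k:np.array(v) for k,v in p.items()})
im=viewer.grab_frame('wrist');np.save('pics/w2.npy',im)
crop(np.clip(im*1.3,0,255).astype(np.uint8),0,0,512,384,1.5625,'pics/w2.png')
```

```text
3.55 [ 0.39022203 -0.21456507  0.01197389] [[0.233, 0.001, -0.972], [0.972, -0.0, 0.233], [0.0, -1.0, -0.001]] 0.05096448776709004
```

View pics/w2.png

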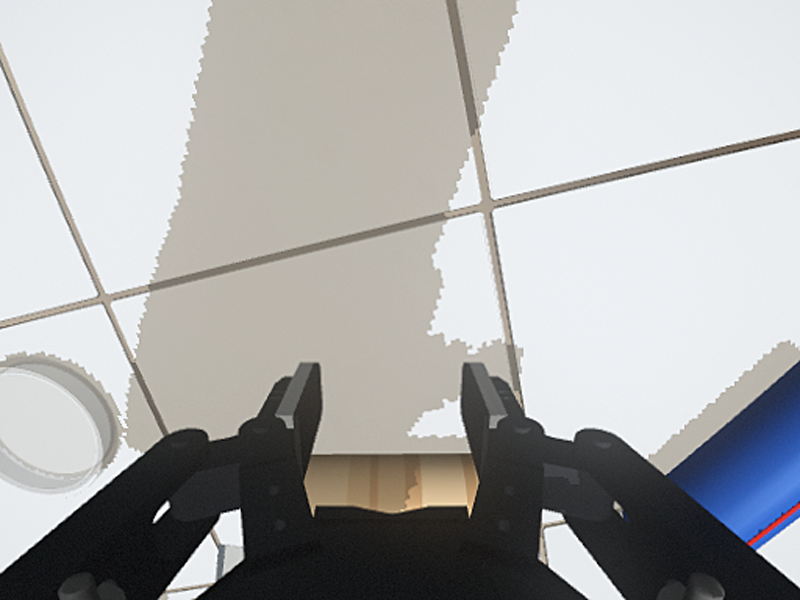

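Emit:
jog_arm:
  plan: [0,0.06,-0.08,0,0,0,0.2,0,0,-0.08,0,0,0,0.2,0,0,-0.08,0,0,0,0.2,0,0,-0.08,0,0,0,0.2,0,0,-0.04,0,0,0,0.2,0,0,-0.04,0,0,0,0.2,0,0,-0.04,0,0,0,0.2,0,0,-0.05,0,0,0,0.2,0,0,-0.05,0,0,0,0.2,0,0,-0.05,0,0,0,0.2,0,0,-0.05,0,0,0,0.2,0,0,-0.05,0,0,0,0.2]

```text
time_s: 4.8
tcp_pos: [0.4235, -0.2227, 0.0083]
tcp_rot: [[0.234, -0.0, -0.972], [0.972, -0.0, 0.234], [-0.0, -1.0, 0.0]]
force: [-0.0, 0.1, 0.4]
gripper_width: 0.0512
```

```bash
cat > look.py <<'E'
import sys
from h import *
n=sys.argv[1]
s=manip.sense();print(s['time_s'],s['tcp_pos'].round(4) if hasattr(s['tcp_pos'],'round') else s['tcp_pos'],s['force'])
a=viewer.grab_frame('top');b=viewer.grab_frame('scene');np.save(f'pics/{n}t.npy',a)
ca=cv2.resize(np.ascontiguousarray(a[140:240,225:358]),None,fx=4,fy=4,interpolation=cv2.INTER_CUBIC)
cb=cv2.resize(np.ascontiguousarray(b[160:235,205:338]),None,fx=3,fy=3,interpolation=cv2.INTER_CUBIC) if len(sys.argv)<3 else None
cb=cv2.copyMakeBorder(cb,0,max(0,400-cb.shape[0]),0,0,cv2.BORDER_CONSTANT)[:400]
o=np.hstack([ca,cb])[:,:,::-1];o=np.clip(o*1.4,0,255).astype(np.uint8)
print(o.shape);cv2.imwrite(f'pics/{n}.png',o[:, :])
E
sed -i 's/fx=4,fy=4/fx=3,fy=3/' look.py; sed -i 's/max(0,400-cb.shape\[0\])/300-cb.shape[0]/; s/\[:400\]//' look.py; python3 look.py l1
```

```text
4.8 [ 0.4235 -0.2227  0.0083] [-0.03438307  0.13203025  0.41685143]
(300, 798, 3)
```

View pics/l1.png

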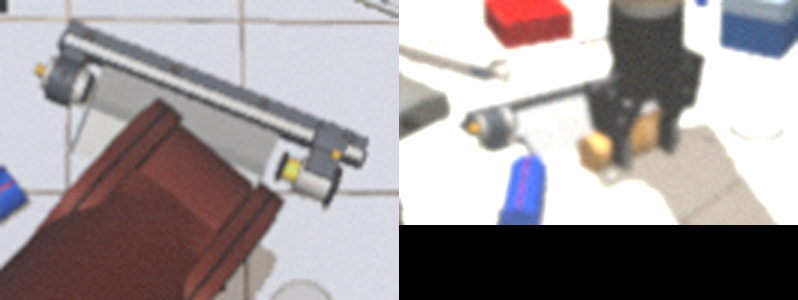

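Emit:
jog_arm:
  plan: [0,0,-0.07,0,0.004,0,0.2,0,0,-0.07,0,0.004,0,0.2,0,0,-0.07,0,0.004,0,0.2,0,0,-0.07,0,0.004,0,0.2,0,0,-0.07,0,0.004,0,0.2,0,0,-0.07,0,0.004,0,0.2,0,0,-0.07,0,0.004,0,0.2,0,0,-0.07,0,0.004,0,0.2,0,0,-0.07,0,0.004,0,0.2,0,0,-0.07,0,0.004,0,0.2,0,0,-0.07,0,0.004,0,0.2,0,0,-0.07,0,0.002,0,0.2]

```text
time_s: 6.1
tcp_pos: [0.4634, -0.2352, 0.0083]
tcp_rot: [[0.372, -0.0, -0.928], [0.928, 0.0, 0.372], [0.0, -1.0, 0.001]]
force: [-1.8, 1.5, 1.0]
gripper_width: 0.0509
```

```bash
cat > pos.py <<'E'
from h import *
s=manip.sense();P=np.array(s['tcp_pos']);p=[.5432,-.2603,-.379]
d=P-[p[0],p[1],0];cc,ss=np.cos(p[2]),np.sin(p[2])
R=np.array(s['tcp_rot'])
print(s['time_s'],'tcp in cradle',np.round([cc*d[0]+ss*d[1],-ss*d[0]+cc*d[1],d[2]],4),'tool x angle - groove',np.arctan2(R[1,0],R[0,0])-np.pi/2-p[2],s['force'])
E
python3 pos.py
```

```text
6.1 tcp in cradle [-0.0834 -0.0062  0.0083] tool x angle - groove -0.0020052443087683613 [-1.78156842  1.5246511   1.00331208]
```

Emit:
jog_arm:
  plan: [0,-0.01,-0.06,0,0,0,0.2,0,-0.01,-0.06,0,0,0,0.2,0,-0.01,-0.06,0,0,0,0.2,0,-0.01,-0.06,0,0,0,0.2,0,-0.01,-0.06,0,0,0,0.2,0,-0.01,-0.06,0,0,0,0.2,0,-0.01,-0.06,0,0,0,0.2,0,-0.01,-0.06,0,0,0,0.2,0,-0.01,-0.06,0,0,0,0.2,0,-0.01,-0.06,0,0,0,0.2]

```text
time_s: 7.1
tcp_pos: [0.4914, -0.2464, 0.0134]
tcp_rot: [[0.371, -0.0, -0.929], [0.929, -0.0, 0.371], [-0.0, -1.0, -0.0]]
force: [-1.6, 1.2, 1.4]
gripper_width: 0.0511
```

```bash
python3 pos.py; python3 look.py l2
```

```text
7.1 tcp in cradle [-0.0532 -0.0063  0.0134] tool x angle - groove -0.0011774942620934592 [-1.63801822  1.18555333  1.42576088]
7.1 [ 0.4914 -0.2464  0.0134] [-1.63801822  1.18555333  1.42576088]
(300, 798, 3)
```

View pics/l2.png

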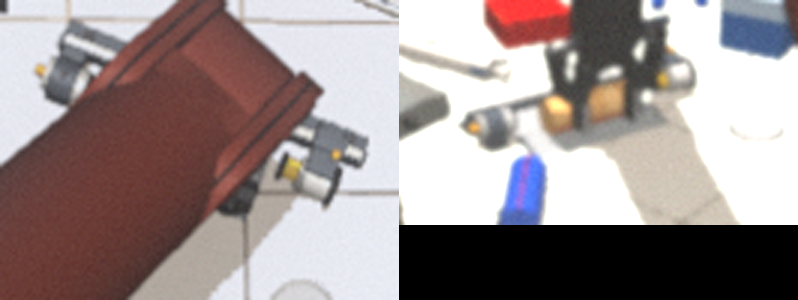

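The core is on the ramp in front of the fingers. Pushing on slowly over the crest.

Emit:
jog_arm:
  plan: [0,0,-0.04,0,0,0,0.2,0,0,-0.04,0,0,0,0.2,0,0,-0.04,0,0,0,0.2,0,0,-0.03,0,0,0,0.2,0,0,-0.03,0,0,0,0.2,0,0,-0.03,0,0,0,0.2,0,0,-0.03,0,0,0,0.2,0,0,-0.03,0,0,0,0.2,0,0,0,0,0,0,0.2,0,0,0,0,0,0,0.2]

```text
time_s: 8.2
tcp_pos: [0.5037, -0.2514, 0.0133]
tcp_rot: [[0.371, -0.0, -0.929], [0.929, -0.0, 0.371], [-0.0, -1.0, 0.0]]
force: [0.7, -0.4, -0.5]
gripper_width: 0.0515
```

```bash
python3 pos.py
```

```text
8.2 tcp in cradle [-0.04   -0.0063  0.0133] tool x angle - groove -0.0012228487126479948 [ 0.70689017 -0.41357529 -0.52951506]
```

Emit:
jog_arm:
  plan: [0,0,-0.03,0,0,0,0.2,0,0,-0.03,0,0,0,0.2,0,0,0,0,0,0,0.2,0,0,0,0,0,0,0.2,0,0,0.05,0,0,0,0.2,0,0,0.1,0,0,0,0.2,0,0,0.2,0,0,0,0.2,0,0,0.3,0,0,0,0.2,0,0,0.3,0,0,0,0.2,0,-0.3,0,0,0,0,-1,0,-0.8,0,0,0,0,-1,0,-0.8,0,0,0,0,-1]

```text
time_s: 9.4
tcp_pos: [0.4619, -0.2351, 0.1101]
tcp_rot: [[0.372, -0.001, -0.928], [0.928, -0.0, 0.372], [-0.001, -1.0, 0.001]]
force: [1.1, -0.3, 0.8]
gripper_width: 0.0081
```

```bash
python3 pos.py; python3 look.py l3
```

```text
9.4 tcp in cradle [-0.0848 -0.0067  0.1101] tool x angle - groove -0.0019990518920554035 [ 1.08759395 -0.33855795  0.80517847]
9.4 [ 0.4619 -0.2351  0.1101] [ 1.08759395 -0.33855795  0.80517847]
(300, 798, 3)
```

View pics/l3.png

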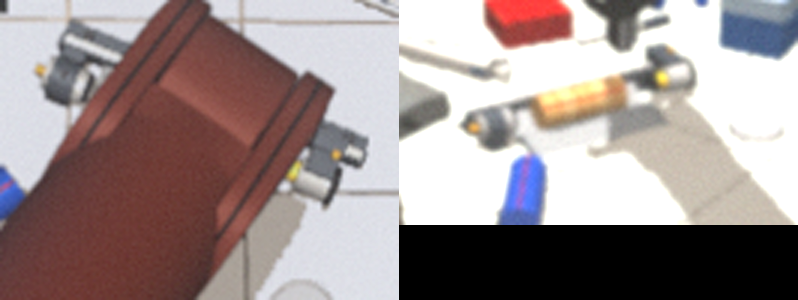

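The scene view shows the core lying in the groove, clear of the fingers. Moving behind the carriage with the fingers shut.

Emit:
jog_arm:
  plan: [-0.7,0,-0.1,0,0,0,-1,-0.7,0,-0.3,0,0,0,-1,-0.7,0,-0.4,0,0,0,-1,-0.7,0,-0.4,0,0,0,-1,-0.7,0,-0.44,0,0,0,-1,0,0,0,0,0,0,-1,0,0,0,0,0,0,-1]

```text
time_s: 10.2
tcp_pos: [0.4729, -0.429, 0.1086]
tcp_rot: [[0.373, -0.001, -0.928], [0.928, -0.001, 0.373], [-0.001, -1.0, 0.0]]
force: [-0.7, -0.9, 0.3]
gripper_width: 0.0001
```

```bash
python3 pos.py
python3 - <<'E'
from h import *
# refine cradle-relative flange using wrist
p=viewer.camera_params('wrist');np.savez('pics/w3.npz',**{k:np.array(v) for k,v in p.items()})
im=viewer.grab_frame('wrist');crop(np.clip(im*1.3,0,255).astype(np.uint8),0,0,512,384,1.5625,'pics/w3.png')
print(manip.sense()['gripper_width'])
E
```

```text
10.2 tcp in cradle [-0.0028 -0.1827  0.1086] tool x angle - groove -0.003390706126356502 [-0.68152464 -0.85826079  0.30897854]
0.0002367960948578789
```

View pics/w3.png

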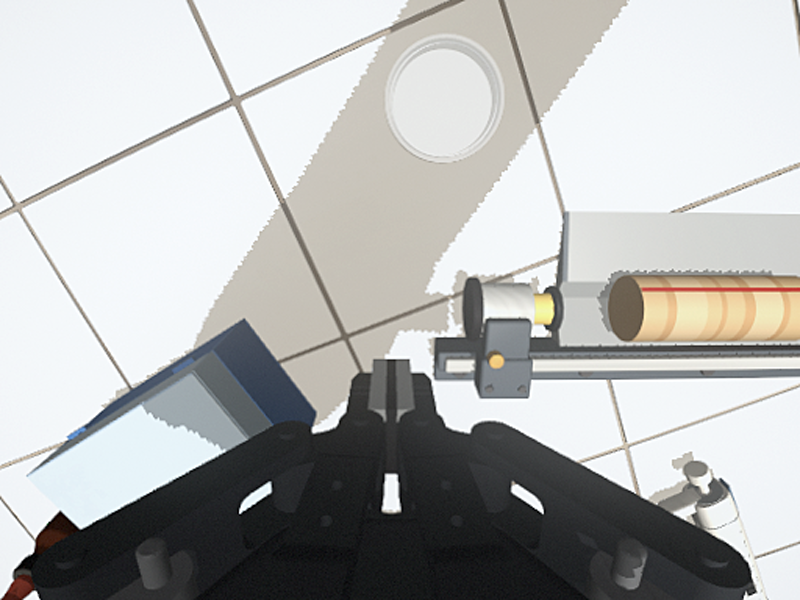

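```bash
cat > w3.py <<'E'
from h import *
w=np.load('pics/w3.npz');cw=(w['camera_matrix'],w['D'],w['cam_to_world'])
p=[.5432,-.2603,-.379];cc,ss=np.cos(p[2]),np.sin(p[2])
inv=lambda P:(np.array(P)-[p[0],p[1],0])@np.array([[cc,-ss,0],[ss,cc,0],[0,0,1]])
L=[('flange bottom',473,337,.006),('flange near-top',472,278,.035),('flange left',464,308,.024),('fence end front',437,339,.026),('fence end back',435,378,.026),('pad front',561,310,.024),('ramp foot corner',566,212,0),('ramp crest corner',562,283,.0089),('core front end mid',627,308,.024),('red line front',640,289,.038),('blockL',478,398,.047),
('box c1 z0',313,410,0),('box c1 z.03',313,410,.03),('box top z.07',242,428,.07),('box dark back z.05',245,320,.05),('tcp px',391,362,.109)]
W=world(cw,(np.array([l[1:3] for l in L],float)+.5)/1.5625-.5,[l[3] for l in L])
for l,a in zip(L,inv(W)):print(l[0],a.round(4))
E
python3 w3.py
```

```text
flange bottom [ 0.0232 -0.1319  0.006 ]
flange near-top [-0.022  -0.1403  0.035 ]
flange left [-0.0018 -0.1417  0.024 ]
fence end front [ 0.0162 -0.1567  0.026 ]
fence end back [ 0.041  -0.1571  0.026 ]
pad front [-0.0004 -0.0863  0.024 ]
ramp foot corner [-0.053 -0.08   0.   ]
ramp crest corner [-0.0122 -0.0813  0.0089]
core front end mid [-0.0014 -0.0482  0.024 ]
red line front [-0.0166 -0.0511  0.038 ]
blockL [ 0.0423 -0.1357  0.047 ]
box c1 z0 [ 0.0784 -0.236   0.    ]
box c1 z.03 [ 0.06   -0.2296  0.03  ]
box top z.07 [ 0.0457 -0.2573  0.07  ]
box dark back z.05 [-0.0043 -0.2569  0.05  ]
tcp px [-0.0089 -0.1829  0.109 ]
```

Emit:
jog_arm:
  plan: [0.3,0,-0.02,0,0,0,-1,0,0.5,0,0,0,0,-1,0,0.5,0,0,0,0,-1,0,0.5,0,0,0,0,-1,0,0.27,0,0,0,0,-1,0,0,0,0,0,0,-1,0,0,0,0,0,0,-1]
  squeeze: 60

```text
time_s: 10.95
tcp_pos: [0.4809, -0.4137, 0.0208]
tcp_rot: [[0.37, 0.001, -0.929], [0.929, -0.0, 0.37], [0.0, -1.0, -0.001]]
force: [0.4, -0.1, 0.7]
gripper_width: 0.0001
```

```bash
python3 pos.py
```

```text
10.95 tcp in cradle [-0.0012 -0.1656  0.0208] tool x angle - groove -0.0002881048370269035 [ 0.4219034  -0.12993437  0.71332214]
```

Emit:
jog_arm:
  plan: [0.04,0,0,0,0,0,-1,0.04,0,0,0,0,0,-1,0.04,0,0,0,0,0,-1,0.04,0,0,0,0,0,-1,0.04,0,0,0,0,0,-1,0.06,0,0,0,0,0,-1,0.06,0,0,0,0,0,-1,0.06,0,0,0,0,0,-1,0.06,0,0,0,0,0,-1,0.06,0,0,0,0,0,-1,0.06,0,0,0,0,0,-1,0.06,0,0,0,0,0,-1]

```text
time_s: 12.15
tcp_pos: [0.4907, -0.3875, 0.02]
tcp_rot: [[0.373, -0.0, -0.928], [0.928, -0.003, 0.373], [-0.003, -1.0, -0.001]]
force: [-1.0, -7.5, -2.8]
gripper_width: 0.0
```

```bash
python3 pos.py
```

```text
12.15 tcp in cradle [-0.0017 -0.1376  0.02  ] tool x angle - groove -0.0029768427057472735 [-1.02167402 -7.45942167 -2.80012502]
```

Emit:
jog_arm:
  plan: [0.05,0,0,0,0,0,-1,0.05,0,0,0,0,0,-1,0.05,0,0,0,0,0,-1,0.05,0,0,0,0,0,-1,0.05,0,0,0,0,0,-1,0.05,0,0,0,0,0,-1,0.05,0,0,0,0,0,-1,0.05,0,0,0,0,0,-1,0.05,0,0,0,0,0,-1,0.05,0,0,0,0,0,-1,0.05,0,0,0,0,0,-1,0.05,0,0,0,0,0,-1]

```text
time_s: 13.35
tcp_pos: [0.5017, -0.3601, 0.02]
tcp_rot: [[0.373, -0.001, -0.928], [0.928, -0.004, 0.373], [-0.004, -1.0, -0.001]]
force: [-1.9, -8.2, -4.1]
gripper_width: -0.0002
```

Emit:
jog_arm:
  plan: [0.04,0,0,0,0,0,-1,0.04,0,0,0,0,0,-1,0.04,0,0,0,0,0,-1,0.04,0,0,0,0,0,-1,0.04,0,0,0,0,0,-1,0.04,0,0,0,0,0,-1,0.04,0,0,0,0,0,-1,0,0,0,0,0,0,-1]

```text
time_s: 14.15
tcp_pos: [0.507, -0.3468, 0.02]
tcp_rot: [[0.373, -0.0, -0.928], [0.928, -0.003, 0.373], [-0.003, -1.0, -0.001]]
force: [-1.4, -7.8, -3.1]
gripper_width: -0.0002
```

```bash
python3 pos.py;  python3 - <<'E'
from h import *
p=viewer.camera_params('wrist');np.savez('pics/w4.npz',**{k:np.array(v) for k,v in p.items()})
im=viewer.grab_frame('wrist');b=viewer.grab_frame('scene')
cb=cv2.resize(np.ascontiguousarray(b[165:225,220:320]),None,fx=4,fy=4,interpolation=cv2.INTER_CUBIC)
ca=cv2.resize(np.ascontiguousarray(im[130:260,240:512]),None,fx=1.47,fy=1.47);ca=cv2.resize(ca,(400,240))
cv2.imwrite('pics/w4.png',np.clip(np.hstack([ca,cb])[:,:,::-1]*1.2,0,255).astype(np.uint8))
E
```

```text
14.15 tcp in cradle [-0.0016 -0.0937  0.02  ] tool x angle - groove -0.0029814430635120015 [-1.40395579 -7.76350072 -3.10996361]
```

View pics/w4.png

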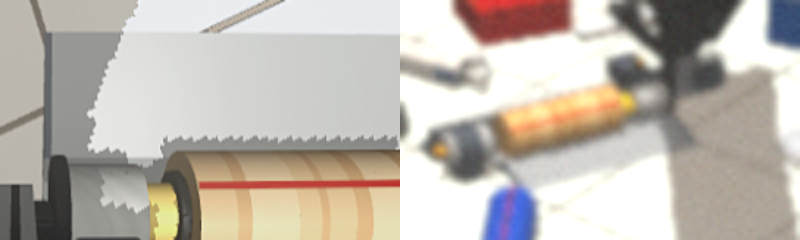

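The core is being pushed by the pad with the brass shaft still fully out. The flange edge is at about x=52 in the crop and the pad at 197. I'll measure travel and shaft length numerically.

```bash
cat > sh.py <<'E'
from h import *
p=[.5432,-.2603,-.379];cc,ss=np.cos(p[2]),np.sin(p[2])
inv=lambda P:(np.array(P)-[p[0],p[1],0])@np.array([[cc,-ss,0],[ss,cc,0],[0,0,1]])
def shaft(n='wrist',z=.030):
    c=cam(n);im=viewer.grab_frame(n).astype(int)
    uv=proj(c,np.array([[p[0]-ss*0,p[1],.03]]))
    r,g,b=im[...,0],im[...,1],im[...,2]
    m=(r>90)&(g>70)&(b<.5*g)&(r<1.5*g)
    k,l,st,ce=cv2.connectedComponentsWithStats(m.astype(np.uint8))
    for i in range(1,k):
        if st[i,4]<8: continue
        x0,y0,w,h,a=st[i]
        mm=l==i
        # middle rows extents
        q=[inv(world(c,[[xx,ce[i][1]]],z))[0].round(4).tolist() for xx in (x0-.5,x0+w-.5)]
        print(n,st[i].tolist(),'cradle',q)
if __name__=='__main__':shaft()
E
python3 pos.py; python3 sh.py
python3 - <<'E'
from sh import *
w=np.load('pics/w4.npz');cw=(w['camera_matrix'],w['D'],w['cam_to_world'])
f=lambda x,y:[x/400*272+240,y/240*130+130]
for n,u,v,z in(('flange edge left',52,200,.030),('flange right edge',68,165,.030),('shaft L',150,215,.030),('shaft R',177,215,.03),('pad back',180,175,.034),('core end top',196,160,.036)):
    print(n,inv(world(cw,[f(u,v)],z))[0].round(4))
E
```

```text
14.25 tcp in cradle [-0.0016 -0.0937  0.02  ] tool x angle - groove -0.0029371681957348628 [-1.37845545 -7.68322013 -2.8754364 ]
flange edge left [-0.0081 -0.0801  0.03  ]
flange right edge [-0.0192 -0.0746  0.03  ]
shaft L [-0.003  -0.0433  0.03  ]
shaft R [-0.0029 -0.0331  0.03  ]
pad back [-0.0177 -0.0354  0.034 ]
core end top [-0.0231 -0.0313  0.036 ]
```

Emit:
jog_arm:
  plan: [0.03,0,0,0,0,0,-1,0.03,0,0,0,0,0,-1,0.03,0,0,0,0,0,-1,0.03,0,0,0,0,0,-1,0.03,0,0,0,0,0,-1,0,0,0,0,0,0,-1]

```text
time_s: 14.9
tcp_pos: [0.5097, -0.3399, 0.02]
tcp_rot: [[0.373, -0.0, -0.928], [0.928, -0.003, 0.373], [-0.003, -1.0, -0.001]]
force: [-1.4, -7.8, -3.3]
gripper_width: 0.0002
```

```bash
python3 pos.py
cat > sh2.py <<'E'
from sh import *
c=cam('wrist');im=viewer.grab_frame('wrist');np.save('pics/last.npy',im)
hsv=cv2.cvtColor(im,cv2.COLOR_RGB2HSV).astype(int)
for v in range(236,252,4):
    row=hsv[v];m=(row[:,0]>=20)&(row[:,0]<=32)&(row[:,1]>130)&(row[:,2]>60)
    i=np.where(m)[0];i=i[(i>300)&(i<420)]
    if len(i): print(v,i.min(),i.max(),[inv(world(c,[[x,v]],.032))[0][1].round(4) for x in(i.min()-.5,i.max()+.5)])
    else: print(v,hsv[v,335:370:3].tolist())
E
python3 sh2.py
```

```text
14.9 tcp in cradle [-0.0016 -0.0863  0.02  ] tool x angle - groove -0.003062773900999183 [-1.39710812 -7.80907015 -3.34251381]
236 [[25, 10, 161], [30, 8, 159], [23, 114, 184], [23, 114, 185], [23, 116, 185], [23, 116, 185], [23, 116, 185], [23, 115, 186], [22, 116, 132], [20, 41, 56], [20, 24, 64], [20, 25, 62]]
240 [[30, 7, 176], [30, 7, 141], [45, 3, 170], [23, 118, 149], [27, 107, 193], [27, 106, 193], [27, 106, 193], [27, 106, 192], [27, 107, 202], [19, 43, 47], [18, 17, 73], [18, 19, 66]]
244 342 342 [np.float64(-0.0371), np.float64(-0.0366)]
248 [[30, 10, 131], [25, 12, 131], [0, 0, 125], [23, 117, 163], [22, 120, 160], [31, 81, 198], [30, 82, 195], [31, 83, 196], [31, 82, 202], [12, 33, 39], [20, 8, 91], [23, 13, 76]]
```

```bash
sed -i 's/>130/>65/; s/(i>300)&(i<420)/(i>330)\&(i<366)/' sh2.py; python3 sh2.py
```

```text
236 341 359 [np.float64(-0.0381), np.float64(-0.0279)]
240 342 360 [np.float64(-0.0374), np.float64(-0.027)]
244 342 361 [np.float64(-0.0371), np.float64(-0.0262)]
248 342 361 [np.float64(-0.0369), np.float64(-0.0259)]
```

Emit:
jog_arm:
  plan: [0.03,0,0,0,0,0,-1,0.03,0,0,0,0,0,-1,0,0,0,0,0,0,-1]

```text
time_s: 15.3
tcp_pos: [0.5109, -0.3371, 0.02]
tcp_rot: [[0.373, -0.0, -0.928], [0.928, -0.004, 0.373], [-0.003, -1.0, -0.001]]
force: [-1.2, -7.8, -2.4]
gripper_width: 0.0001
```

```bash
python3 pos.py; python3 sh2.py
```

```text
15.3 tcp in cradle [-0.0016 -0.0834  0.02  ] tool x angle - groove -0.003097042764013569 [-1.18980969 -7.84428774 -2.42241254]
236 341 359 [np.float64(-0.0352), np.float64(-0.0249)]
240 342 360 [np.float64(-0.0344), np.float64(-0.0241)]
244 342 361 [np.float64(-0.0342), np.float64(-0.0233)]
248 342 361 [np.float64(-0.0339), np.float64(-0.023)]
```

Emit:
jog_arm:
  plan: [0.03,0,0,0,0,0,-1,0.03,0,0,0,0,0,-1,0,0,0,0,0,0,-1]

```text
time_s: 15.65
tcp_pos: [0.5119, -0.3347, 0.02]
tcp_rot: [[0.373, -0.0, -0.928], [0.928, -0.004, 0.373], [-0.004, -1.0, -0.001]]
force: [-1.4, -8.6, -3.3]
gripper_width: 0.0002
```

```bash
python3 pos.py; python3 sh2.py
```

```text
15.65 tcp in cradle [-0.0016 -0.0807  0.02  ] tool x angle - groove -0.0032588021272343948 [-1.42664529 -8.56884297 -3.2965653 ]
236 341 354 [np.float64(-0.0325), np.float64(-0.025)]
240 342 355 [np.float64(-0.0318), np.float64(-0.0242)]
244 342 356 [np.float64(-0.0315), np.float64(-0.0233)]
248 342 356 [np.float64(-0.0313), np.float64(-0.0231)]
```

The shaft is now shortening (19.5 → 14.5 px, about 3 mm pressed), so the core is home. About 3 mm more to go.

Emit:
jog_arm:
  plan: [0.02,0,0,0,0,0,-1,0.02,0,0,0,0,0,-1,0.02,0,0,0,0,0,-1,0,0,0,0,0,0,-1,0,0,0,0,0,0,-1]

```text
time_s: 16.2
tcp_pos: [0.5128, -0.3323, 0.02]
tcp_rot: [[0.373, -0.001, -0.928], [0.928, -0.004, 0.373], [-0.004, -1.0, -0.001]]
force: [-1.8, -10.2, -4.3]
gripper_width: -0.0002
```

```bash
python3 pos.py; python3 sh2.py
```

```text
16.2 tcp in cradle [-0.0016 -0.0782  0.02  ] tool x angle - groove -0.0036880097519593757 [ -1.83677513 -10.20566239  -4.27447682]
236 341 350 [np.float64(-0.03), np.float64(-0.0246)]
240 342 350 [np.float64(-0.0292), np.float64(-0.0244)]
244 342 351 [np.float64(-0.029), np.float64(-0.0235)]
248 342 351 [np.float64(-0.0287), np.float64(-0.0233)]
```

Half the shaft is in (9.75 of 19.5 px) and the force has risen by about the spring's 4 N. Backing off and lifting clear.

Emit:
jog_arm:
  plan: [-0.05,0,0,0,0,0,-1,-0.15,0,0,0,0,0,-1,-0.3,0,0,0,0,0,-1,-0.3,0,0,0,0,0,-1,0,-0.4,0,0,0,0,-1,0,-0.8,0,0,0,0,-1,0,-0.8,0,0,0,0,-1,0,-0.8,0,0,0,0,-1,0,-0.8,0.4,0,0,0,-1,0,-0.2,0.8,0,0,0,-1,0,0,0,0,0,0,-1,0,0,0,0,0,0,-1]

```text
time_s: 17.45
tcp_pos: [0.4429, -0.3446, 0.2105]
tcp_rot: [[0.372, 0.002, -0.928], [0.928, 0.001, 0.372], [0.002, -1.0, -0.002]]
force: [0.2, -0.6, 0.4]
gripper_width: 0.0001
```

```bash
python3 pos.py;  python3 - <<'E'
from h import *
im=viewer.grab_frame('wrist');b=viewer.grab_frame('scene');a=viewer.grab_frame('top')
cw=cv2.resize(im,(400,300))
cb=cv2.resize(np.ascontiguousarray(b[150:240,190:310]),(400,300),interpolation=cv2.INTER_CUBIC)
ct=cv2.resize(np.ascontiguousarray(a[130:250,140:340]),(450,270),interpolation=cv2.INTER_CUBIC)
cz=cv2.resize(np.ascontiguousarray(im[150:300,200:400]),(350,270))
cv2.imwrite('pics/f.png',np.clip(np.vstack([np.hstack([cw,cb]),np.hstack([ct,cz])])[:,:,::-1]*1.25,0,255).astype(np.uint8))
E
```

```text
17.45 tcp in cradle [-0.0619 -0.1154  0.2105] tool x angle - groove -0.002244395847198044 [ 0.23366949 -0.59815158  0.42423278]
```

View pics/f.png

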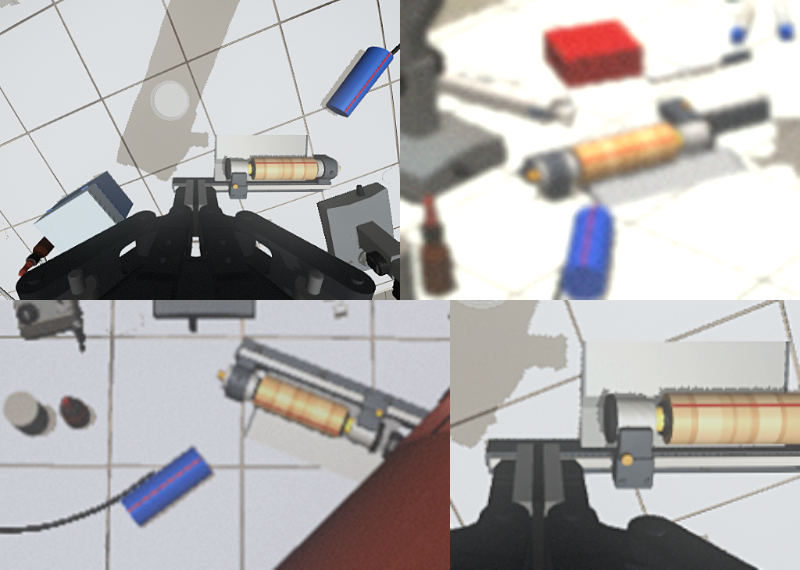

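The core lies home between both probes with a short piece of brass still showing. The fingers are clear, and the grey core, oil bottle, petri dish and blue core are where they started. Handing in.

```bash
python3 -c "
from bench import manip
s=manip.sense();print(s['time_s'],s['force']);print(manip.sign_off())"
```

```text
17.6 [ 0.53350809 -0.1842105  -0.24506127]
the job is handed in; nothing more can be done
None
```

I rolled the sandstone core up the ramp with two spread fingertips, without gripping or lifting it. It dropped into the V-groove, and the fingers backed away from it. With the fingers shut I then pushed the carriage from behind until the core was home against the fixed probe. I handed the job in at 17.6 s, with the robot touching nothing.

**Probe travel:** the bright shaft shortened from about 19.5 to 9.75 px in the wrist view, so about 6 of 12 mm is pressed in. The estimated carriage travel is 86 mm, and the push force rose from about 8 to 11 N, in line with the 4 N spring. I measured this while the fingers were still on the flange. After backing off I checked it only by eye, and part of the shaft was still showing.

**Final picture:** the core is seated between both probes. The grey core, oil bottle, petri dish and blue look-alike looked undisturbed. The marker was not checked separately, but the arm never went near it.

**Disagreement:** the first cradle fit missed the fence-end points by up to 4 px. I refitted without their offset, and the closer wrist view then agreed within about 2 mm at the ramp corners and the fence's end. In that view its front edge read about 10 mm off across the groove; I left that unresolved.

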